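# Find the hidden push-catch and open the battery door

## Task

Open the battery compartment of the cream instrument base with a fingertip: one of the four identical round caps in the row on its top panel is the concealed push-catch, the other three are blind covers that do not give. Feel along the row with light finger pressure, press the cap that gives until the battery door springs up, then draw back so that the cap returns and the door stands open. Pick nothing up, force nothing, and leave the parts standing on and around the base where they are.

Things in the scene. Friction and masses are not known exactly. Their poses are not given: they have to be found in the camera images.
- case: The instrument base: a fixed cream-painted metal box 240 mm deep (its x) by 320 mm wide (its y) and 70 mm high, with a flat top panel; origin at the centre of its underside, z up. It is turned by up to 0.35 rad about the vertical; its front long side (-x) faces the robot. The row of four grey round caps lies in the front part of the panel, the battery door behind it (behind the first three caps as counted from the base's -y end).
- cap1 (a point): Centre of the top face of cap place 1 of 4 (counted from the base's -y end to its +y end), at (-60, -93) mm from the base's centre. In each place sits a flat grey disc 43 mm across in a 45 mm round hole, its top 1.5 mm below the panel (68.5 mm above the table). Which place holds the push-catch changes from start to start and cannot be seen; a blind cap is rigid.
- cap2 (a point): Centre of the top face of cap place 2 of 4 (counted from the base's -y end to its +y end), at (-60, -31) mm from the base's centre. In each place sits a flat grey disc 43 mm across in a 45 mm round hole, its top 1.5 mm below the panel (68.5 mm above the table). Which place holds the push-catch changes from start to start and cannot be seen; a blind cap is rigid.
- cap3 (a point): Centre of the top face of cap place 3 of 4 (counted from the base's -y end to its +y end), at (-60, 31) mm from the base's centre. In each place sits a flat grey disc 43 mm across in a 45 mm round hole, its top 1.5 mm below the panel (68.5 mm above the table). Which place holds the push-catch changes from start to start and cannot be seen; a blind cap is rigid.
- cap4 (a point): Centre of the top face of cap place 4 of 4 (counted from the base's -y end to its +y end), at (-60, 93) mm from the base's centre. In each place sits a flat grey disc 43 mm across in a 45 mm round hole, its top 1.5 mm below the panel (68.5 mm above the table). Which place holds the push-catch changes from start to start and cannot be seen; a blind cap is rigid.
- catch (a joint): How far the push-catch cap is pressed in, m: 0 out, 0.005 fully in (bottom stop). It is sprung: about 1 N to start it, about 5.5 N fully in; the door is let go at about 0.0025. The cap springs back when let go.
- battery_door (a joint): Angle of the battery door, rad: 0 shut and latched flush with the panel, 0.45 fully sprung up (its stop). The door is a grey panel 103 x 157 mm, 6 mm thick, hinged on its far (+x) edge; once let go its spring lifts the near edge about 45 mm within a second and holds it there.
- door_edge (a point): Middle of the door's free near edge, on its upper face; shut, it lies 61 mm behind the line of the caps' centres, level with the panel.
- lens_ring: Bystander: black ring, 64 mm across and 16 mm high, lying on the panel beside the door; origin at its underside.
- motor_mid (a point): Bystander: small square motor, 42 x 42 mm and 55 mm high with its shaft, standing on the panel beside the door; this point is on its axis 20 mm above its underside.
- thumbscrew: Bystander: brass thumbscrew, 20 mm across and 20 mm high, standing on the panel in front of the row, about 50 mm from the nearest cap centres; origin at its underside.
- battery_mid (a point): Bystander: black battery pack 70 x 42 x 78 mm standing on the table at the base's -y end; this point is its centre.
- profile_mid (a point): Bystander: piece of aluminium profile 75 x 26 x 30 mm lying on the table at the base's -y end; this point is its centre.
- objective: Bystander: steel lens barrel 32 mm across, 45 mm high, standing on the table at the base's +y end; origin at its underside.
- gear: Bystander: black gear wheel 66 mm across, 18 mm high, lying on the table at the base's +y end; origin at its underside.

How it is judged:
By the outcome, as a careful person would: the job done as asked, in the order asked, and still so for the second after the job is handed in, with the robot touching nothing.
It also fails if it takes over 48 s, if anything falls off the work surface, if the arm or the gripper's body presses on something with over 40 N, if the wrist force passes 120 N, or if a joint passes its speed limit or range.

## Robot

A 6-joint arm with a two-finger parallel gripper is mounted at the origin on the work surface. World frame = base frame: x ahead of the robot, y to its left, z up, the work surface at z = 0. Lengths are in m, angles in rad, forces in N, time in s.
With the tool pointing down it reaches from about 0.35 to 0.775 m from the base axis. Payload 5.5 kg.
Tool frame: the origin (TCP) lies on the centre line of the jaws, within the pads' length; the fingertips stand 22 mm ahead of it and the grasp point (between the pads) lies 3 mm ahead of it; z points along the fingers, y is the direction in which the jaws open and shut (so a half turn about z gives the same grasp; the last joint's range is limited). The gripper opens to 85 mm and grips with 20 to 120 N. Pads are 22 mm wide; open, the fingers measure 114 mm over their backs; the gripper's body (76 mm by 85 mm) begins 54 mm behind the grasp point. The pads swing forward as they close: fully open they stand 13 mm farther back than shut.
Start: joints at [-1.252, 0.313, 0.046, 1.304, 0, 1.431], TCP at [0.255, -0.516, 0.253] pointing down, gripper open.
Joint ranges: [-2.76, 2.76], [-0.86, 1.69], [-1.03, 1.26], [-2.2, 2.34], [-1.47, 1.5], [-3.14, 3.14]. Speed limits (rad/s): [2.57, 2.57, 3.14, 3.14, 3.14, 3.14].

## Interface

Orientations are given as a rotation vector (axis times angle).
In Python, from rig import get_obs, read_camera, hand_in gives the robot as it stands. The module is installed in compiled form; this text tells all that it offers.
- The arm moves only by the tool play_rows, never from a script. Its argument "steps" is a list that holds one entry, the list of rows, each a list of 5 numbers: the finger opening in mm, from 0 to 85.4, then the shift along the tool's x, y, z in mm, then the turn about the tool's z in degrees. In form: [[[hand, dx, dy, dz, roll], ...]]. A call has 1 to 20 rows; each row shifts and turns the commanded pose from where the row before left it, along the tool's axes as they then stand; what a row does not reach is not made up. A row lasts 1/8 s, in which the tool goes at most 62.5 mm and 10.7 degrees, less where a joint would pass 70% of its speed; a pose out of reach is approached as far as the arm can. A call with a gripper value outside its range is refused whole. The fingers move at their own pace and stop on an object; the grip force is fixed at half the most. Time passes only in rows, so rows that do not move let the fingers close. It gives the time, the measured TCP pose, the force and the opening at its end, in the units of the state.
- get_obs(): the state, without advancing time (a new reading comes with each control period).
- read_camera(name): name is "scene" or "top" or "wrist"; returns a dict with "image" (400x640x3 uint8, red, green, blue), "intrinsics" (3x3 intrinsics, pixels), "rvec" (rotation vector, rad) and "tvec" (3), from world to camera coordinates, as OpenCV has them; the wrist camera has in their place "tool_from_camera" (4x4, takes a point from camera to tool coordinates, whose origin is the TCP and whose axes are the flange's). Camera axes: x right, y down, z forward; pixel columns grow to the right and rows downward; lengths in m; the calibration is good to about 2 mm. A picture is of the moment at which its call begins: read the wrist's pose just before it. There is no depth.
- hand_in(): hands the job in, once; it reports no verdict.
The state is a dict: "t": time; "joint_positions": joint angles; "joint_vel": joint speeds; "joint_torque": joint torques, N m; "position": TCP position; "orientation": TCP orientation; "ft_force": force on the tool from outside, world axes, zero at the start; "ft_torque": the same for the moment, N m; "width": finger opening in m.
Only numpy, scipy, OpenCV 4.12 (cv2) and the standard library are available. Lean on these libraries where they do the work, as an engineer would, in place of code of your own. Each camera call takes 0.05 s, during which the arm holds its last target.

## Working session

There is one attempt and no reset: what is moved stays moved. The work goes in short steps, Python scripts to look and compute and a tool call to move; the robot and the scene stay as the last step left them, time stands still between calls to the robot, and variables do not carry over. Pictures are saved under pics/ and viewed, and the job is handed in when it is done.

Besides the shell and the picture viewer there is one more tool, called after "Emit:" as name([rows], argument=value, ...), one row to a line, values as JSON. play_rows: Moves the arm, as the interface text tells. Its arguments: {"type":"object","properties":{"steps":{"type":"array","items":{"type":"array","items":{"type":"array","items":{"type":"number"}}}}},"required":["steps"]}

```bash
mkdir -p pics; python3 - <<'E'
from rig import get_obs, read_camera
import cv2, numpy as np
o=get_obs(); print({k:np.round(v,3) for k,v in o.items()})
for n in ["scene","top"]:
    c=read_camera(n); cv2.imwrite(f"pics/{n}0.png",c["image"][:,:,::-1]); print(n,c["intrinsics"],c["rvec"],c["tvec"])
E
```

```text
{'t': np.float64(0.0), 'joint_positions': array([-1.252,  0.314,  0.045,  1.304, -0.   ,  1.431]), 'joint_vel': array([ 0.   ,  0.   , -0.002, -0.   , -0.   ,  0.   ]), 'joint_torque': array([ 1.0000e-03, -4.8063e+01,  2.9853e+01,  2.0000e-02,  0.0000e+00,
        0.0000e+00]), 'position': array([ 0.255, -0.515,  0.252]), 'orientation': array([-3.058, -0.714,  0.   ]), 'ft_force': array([ 0.189, -0.237,  0.025]), 'ft_torque': array([-0.04 , -0.025, -0.025]), 'width': np.float64(0.085)}
scene [[476.45688834   0.         313.90684569]
 [  0.         476.45688834 206.01786969]
 [  0.           0.           1.        ]] [ 0.73807876  2.80570246 -0.78544023] [ 0.52379045 -0.23849636  1.16797772]
top [[385.55978763   0.         320.39414304]
 [  0.         385.55978763 199.22712073]
 [  0.           0.           1.        ]] [ 2.12077053 -2.14653154  0.23560779] [0.03802487 0.60069713 0.79601453]
```

View pics/scene0.png

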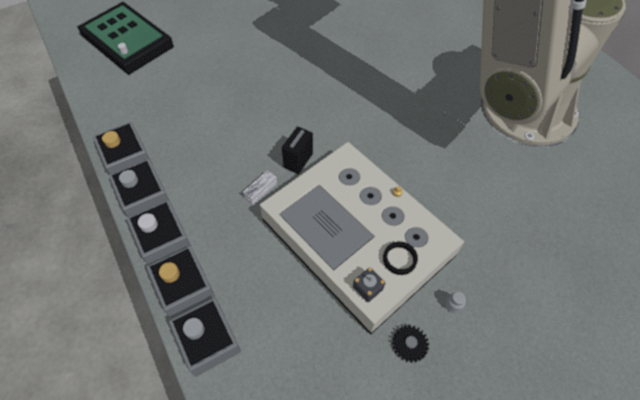

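View pics/top0.png

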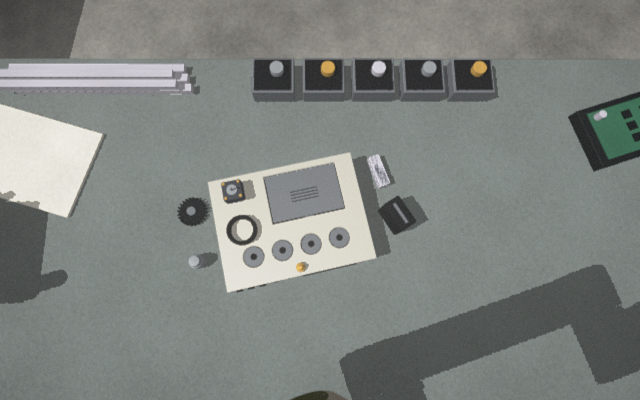

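The base sits near (300,225) in the top view. Its caps are at about (254,257), (283,250), (311,243) and (340,237), and the thumbscrew is at (301,267). I'll enlarge crops of both views to read these more closely.

```bash
python3 - <<'E'
import cv2
a=cv2.imread("pics/top0.png")[215:290,225:365]; cv2.imwrite("pics/topc.png",cv2.resize(a,None,fx=5.5,fy=5.5,interpolation=cv2.INTER_CUBIC))
a=cv2.imread("pics/scene0.png")[160:260,325:455]; cv2.imwrite("pics/scenec.png",cv2.resize(a,None,fx=6,fy=6,interpolation=cv2.INTER_CUBIC))
E
```

```text
(no output)
```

View pics/topc.png

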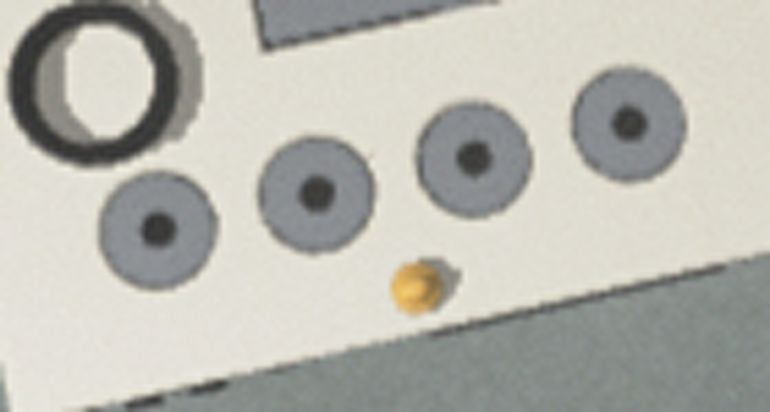

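View pics/scenec.png

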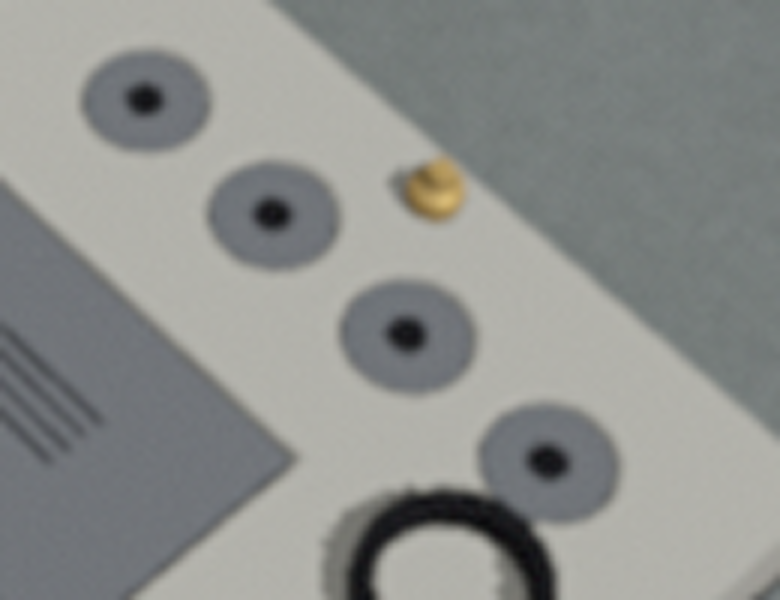

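The dark cap centres show clearly in both crops. In the top crop they are at (629,124), (474,158), (317,194) and (158,230). In the scene crop they are at (145,100), (272,214), (406,335) and (548,462). Next I'll triangulate them.

```bash
cat > h.py <<'E'
import numpy as np, cv2
from scipy.spatial.transform import Rotation as R
K={'scene':np.array([[476.45688834,0,313.90684569],[0,476.45688834,206.01786969],[0,0,1]]),'top':np.array([[385.55978763,0,320.39414304],[0,385.55978763,199.22712073],[0,0,1]])}
E={'scene':([0.73807876,2.80570246,-0.78544023],[0.52379045,-0.23849636,1.16797772]),'top':([2.12077053,-2.14653154,0.23560779],[0.03802487,0.60069713,0.79601453])}
def P(n):
    return K[n]@np.c_[R.from_rotvec(E[n][0]).as_matrix(),E[n][1]]
def tri(a,b):
    X=cv2.triangulatePoints(P('top'),P('scene'),np.array(a,float).T,np.array(b,float).T); return (X[:3]/X[3]).T
def onz(n,uv,z):
    M=R.from_rotvec(E[n][0]).as_matrix(); c=-M.T@np.array(E[n][1])
    d=np.c_[np.array(uv,float),np.ones(len(uv))]@np.linalg.inv(K[n]).T@M
    return c+d*((z-c[2])/d[:,2])[:,None]
E
python3 - <<'E'
from h import *
np.set_printoptions(precision=4,suppress=True)
def un(p,s,o): return (np.array(p)+.5)/s-.5+np.array(o)
t=un([(629,124),(474,158),(317,194),(158,230),(418,286)],5.5,(225,215))
s=un([(145,100),(272,214),(406,335),(548,462),(437,185)],6,(325,160))
X=tri(t,s); print(X); 
zt=onz('top',t[:4],.0685); zs=onz('scene',s[:4],.0685); print(zt,zs,sep='\n')
m=(zt+zs)/2
mod=np.array([[-60,-93],[-60,-31],[-60,31],[-60,93]])/1e3
A=mod-mod.mean(0);B=m[:,:2]-m[:,:2].mean(0)
th=np.arctan2((A[:,0]*B[:,1]-A[:,1]*B[:,0]).sum(),(A*B).sum());c,s_=np.cos(th),np.sin(th)
Rr=np.array([[c,-s_],[s_,c]]);o=m[:,:2].mean(0)-Rr@mod.mean(0)
print('th',th,'o',o);print(mod@Rr.T+o)
print('spacing',np.linalg.norm(np.diff(X,axis=0),axis=1), 'thumb base frame',(X[4,:2]-o)@Rr)
# radial distance
print(np.linalg.norm(mod@Rr.T+o,axis=1))
E
```

```text
[[ 0.5154 -0.0071  0.0669]
 [ 0.5029  0.0536  0.0672]
 [ 0.4899  0.1143  0.0664]
 [ 0.477   0.1754  0.0663]
 [ 0.4536  0.0758  0.0775]]
[[ 0.5157 -0.0075  0.0685]
 [ 0.5033  0.0531  0.0685]
 [ 0.4902  0.1138  0.0685]
 [ 0.4772  0.1746  0.0685]]
[[ 0.5158 -0.0058  0.0685]
 [ 0.5031  0.0546  0.0685]
 [ 0.4906  0.1155  0.0685]
 [ 0.4778  0.1763  0.0685]]
th 0.20704195781551823 o [0.5554 0.0967]
[[ 0.5158 -0.0067]
 [ 0.5031  0.054 ]
 [ 0.4903  0.1147]
 [ 0.4776  0.1753]]
spacing [0.062  0.0621 0.0624 0.1029] thumb base frame [-0.104   0.0005]
[0.5159 0.506  0.5036 0.5088]
```

The cap spacing (62 mm), the height (67 mm) and the yaw (0.207 rad) all agree with the text. I'll turn the tool so its x lies along the base's x, shut the fingers and move above cap 1.

Emit:
play_rows([
  [[0, 0, 0, 0, 7.2], [0, 0, 0, 0, 7.2], [0, 36, -44.5, 5, 0], [0, 36, -44.5, 5, 0], [0, 36, -44.5, 5, 0], [0, 36, -44.5, 5, 0], [0, 36, -44.5, 5, 0], [0, 36, -44.5, 5, 0], [0, 36, -44.5, 5, 0], [0, 36, -44.5, 5, 0], [0, 36, -44.5, 5, 0], [0, 36, -44.5, 5, 0], [0, 0, 0, 0, 0], [0, 0, 0, 0, 0]],
])

```text
t: 1.85
position: [0.5148, -0.0057, 0.2028]
orientation: [3.124, 0.327, -0.002]
ft_force: [0.4, 0.1, 0.4]
width: -0.0003
```

```bash
cat > st.py <<'E'
from h import *
from rig import get_obs
np.set_printoptions(precision=4,suppress=True)
caps=np.array([[.5158,-.0067],[.5031,.054],[.4903,.1147],[.4776,.1753]])
def st():
    o=get_obs(); M=R.from_rotvec(o['orientation']).as_matrix(); p=np.array(o['position'])
    print('t',o['t'],'p',p,'F',o['ft_force'],'w',o['width'],'q',o['joint_positions']);print('tool y deg',np.degrees(np.arctan2(M[1,1],M[0,1])),'z',M[:,2])
    for i,c in enumerate(caps): print(i+1,'mm',1e3*M.T@(np.r_[c,.0685+.022]-p))
    return o,M,p
E
python3 - <<'E'
from st import *
from rig import read_camera
st()
c=read_camera('wrist'); cv2.imwrite('pics/w1.png',c['image'][:,:,::-1]); print(c['tool_from_camera'])
c=read_camera('scene'); cv2.imwrite('pics/s1.png',c['image'][:,:,::-1])
E
```

```text
t 1.85 p [ 0.5148 -0.0057  0.2028] F [0.3756 0.1023 0.4219] w -0.0002661591319190046 q [-0.1669  0.2197 -0.2041  1.1482 -0.0005  2.7662]
tool y deg -78.05480322142283 z [-0.0013 -0.0003 -1.    ]
1 mm [  0.8902   1.1361 112.3272]
2 mm [  1.0286 -60.8781 112.3266]
3 mm [   1.0692 -122.913   112.3261]
4 mm [   1.187  -184.8294  112.3256]
[[-0.0007 -0.9644 -0.2645  0.0663]
 [ 1.     -0.001   0.0009 -0.0007]
 [-0.0011 -0.2645  0.9644 -0.1198]
 [ 0.      0.      0.      1.    ]]
```

View pics/w1.png

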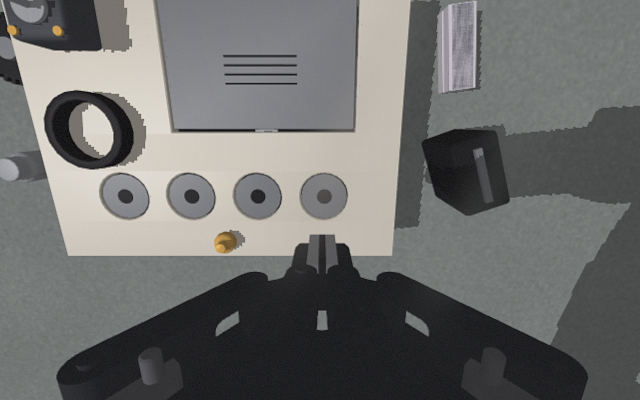

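View pics/s1.png

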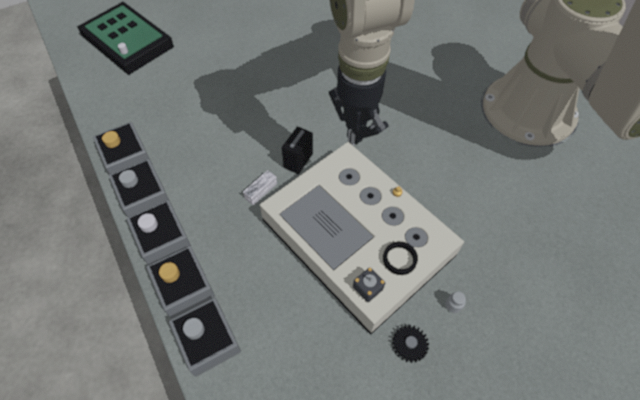

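The wrist view shows the row at v≈196, with cap 1 at (324,196) and cap 4 at (125,196), the thumbscrew at (224,242), and the shut fingers pointing at the row. I'll check the cap positions against this view.

```bash
python3 - <<'E'
from st import *
from rig import read_camera
o,M,p=st(); c=read_camera('wrist'); K=c['intrinsics']; T=c['tool_from_camera']
uv=np.array([[324,196],[258,196.5],[191.5,196.5],[125,196]])
Rc=M@T[:3,:3]; cc=M@T[:3,3]+p
d=np.c_[uv,np.ones(4)]@np.linalg.inv(K).T@Rc.T
X=cc+d*((.0685-cc[2])/d[:,2])[:,None]; print(X, 1e3*(X[:,:2]-caps)); print('tool',(X+[0,0,.022]-p)@M*1e3)
E
```

```text
t 1.95 p [ 0.5148 -0.0069  0.2032] F [ 0.2554 -0.2969 -0.0726] w 0.00023413661496032195 q [-0.1692  0.2188 -0.2042  1.1482 -0.0004  2.7664]
tool y deg -78.19507909753288 z [-0.0005 -0.0003 -1.    ]
1 mm [  1.082    0.0201 112.7179]
2 mm [  1.0686 -61.9943 112.7066]
3 mm [   0.9573 -124.0291  112.6954]
4 mm [   0.9235 -185.9455  112.6842]
[[ 0.5165 -0.0082  0.0685]
 [ 0.5035  0.0522  0.0685]
 [ 0.4908  0.113   0.0685]
 [ 0.4787  0.1739  0.0685]] [[ 0.7252 -1.4646]
 [ 0.3841 -1.8177]
 [ 0.5281 -1.6522]
 [ 1.0707 -1.4148]]
tool [[   1.4922    1.6021  112.718 ]
 [   1.0727  -60.1365  112.707 ]
 [   1.1363 -122.3038  112.6956]
 [   1.6821 -184.3416  112.6841]]
```

The two measurements agree within 2 mm. I'll centre on cap 1 and descend to about 5 mm above it.

Emit:
play_rows([
  [[0, 1.2, 0.8, 22, 0], [0, 0, 0, 30, 0], [0, 0, 0, 30, 0], [0, 0, 0, 20, 0], [0, 0, 0, 5, 0], [0, 0, 0, 0, 0], [0, 0, 0, 0, 0], [0, 0, 0, 0, 0]],
])

```text
t: 3.0
position: [0.5173, -0.0067, 0.0972]
orientation: [3.124, 0.325, 0.003]
ft_force: [-0.1, -0.0, -0.1]
width: 0.0001
```

```bash
python3 - <<'E'
from st import *
from rig import read_camera
st()
c=read_camera('wrist'); cv2.imwrite('pics/w2.png',c['image'][:,:,::-1])
c=read_camera('scene'); cv2.imwrite('pics/s2.png',cv2.resize(c['image'][120:280,250:480,::-1],None,fx=3,fy=3,interpolation=cv2.INTER_CUBIC))
E
```

```text
t 3.0 p [ 0.5173 -0.0067  0.0972] F [-0.1104 -0.0403 -0.0892] w 9.898363698068547e-05 q [-0.1681  0.3047 -0.3687  0.8957 -0.0001  2.7661]
tool y deg -78.11991538296265 z [ 0.0017 -0.0004 -1.    ]
1 mm [-1.4459 -0.2967  6.696 ]
2 mm [ -1.3779 -62.311    6.65  ]
3 mm [  -1.4077 -124.3458    6.6038]
4 mm [  -1.3602 -186.2623    6.5578]
```

View pics/w2.png

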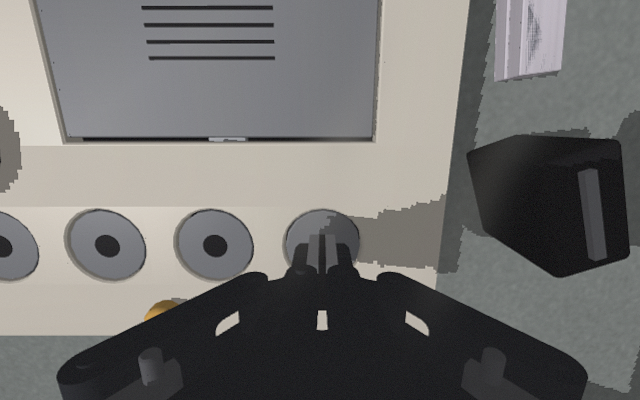

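View pics/s2.png

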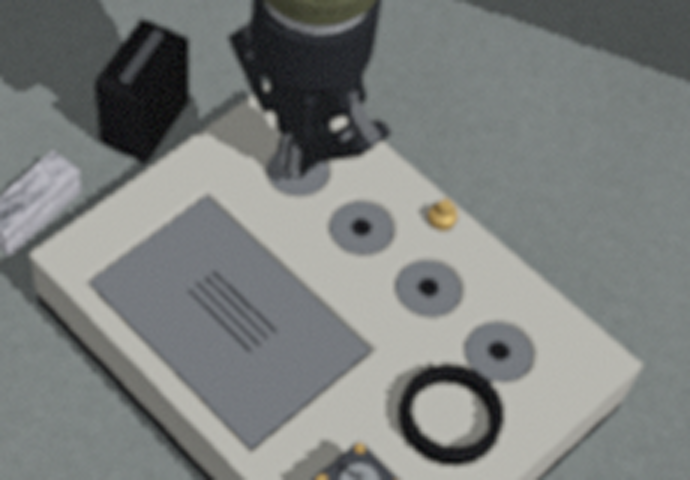

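Both views show the shut fingertips just above the middle of cap 1, around (322,240) in the wrist view, and well clear of the panel. Now I'll feel downward in small steps.

Emit:
play_rows([
  [[0, 0, 0, 2, 0], [0, 0, 0, 1.5, 0], [0, 0, 0, 0, 0], [0, 0, 0, 0, 0]],
])

```text
t: 3.6
position: [0.5166, -0.0065, 0.0927]
orientation: [3.125, 0.325, -0.0]
ft_force: [-0.1, 0.2, 0.4]
width: 0.0001
```

Emit:
play_rows([
  [[0, 0, 0, 0.5, 0], [0, 0, 0, 0, 0], [0, 0, 0, 0, 0]],
])

```text
t: 3.98
position: [0.5166, -0.0065, 0.0923]
orientation: [3.125, 0.325, 0.0]
ft_force: [0.4, 0.4, 0.4]
width: -0.0002
```

Emit:
play_rows([
  [[0, 0, 0, 0.5, 0], [0, 0, 0, 0, 0], [0, 0, 0, 0, 0]],
])

```text
t: 4.35
position: [0.5166, -0.0065, 0.0918]
orientation: [3.125, 0.325, 0.0]
ft_force: [-0.2, 0.1, -0.9]
width: -0.0001
```

Emit:
play_rows([
  [[0, 0, 0, 0.5, 0], [0, 0, 0, 0, 0], [0, 0, 0, 0, 0]],
])

```text
t: 4.72
position: [0.5166, -0.0065, 0.0913]
orientation: [3.125, 0.325, 0.0]
ft_force: [-0.6, -0.5, -0.5]
width: -0.0002
```

Emit:
play_rows([
  [[0, 0, 0, 0.5, 0], [0, 0, 0, 0, 0], [0, 0, 0, 0, 0]],
])

```text
t: 5.1
position: [0.5166, -0.0065, 0.0908]
orientation: [3.125, 0.325, -0.0]
ft_force: [0.4, -0.2, 1.1]
width: 0.0001
```

Emit:
play_rows([
  [[0, 0, 0, 0.4, 0], [0, 0, 0, 0, 0], [0, 0, 0, 0, 0]],
])

```text
t: 5.48
position: [0.5166, -0.0065, 0.0906]
orientation: [3.125, 0.325, 0.0]
ft_force: [-0.6, 0.9, 2.6]
width: -0.0001
```

```bash
python3 -c "
from rig import get_obs;o=get_obs();print(o['t'],o['ft_force'],o['ft_torque'])"
```

```text
5.475 [-0.56341784  0.85831429  2.59860002] [ 0.02774577  0.15133352 -0.02420466]
```

Emit:
play_rows([
  [[0, 0, 0, 0.4, 0], [0, 0, 0, 0, 0], [0, 0, 0, 0, 0]],
])

```text
t: 5.85
position: [0.5167, -0.0065, 0.0905]
orientation: [3.124, 0.325, 0.001]
ft_force: [-1.9, 0.9, 5.9]
width: 0.0001
```

Cap 1 is rigid: the force reached 5.9 N and the tip only moved about 0.2 mm after contact, at TCP z≈0.0906. It's a blind cover. I'll lift off and go to cap 2.

Emit:
play_rows([
  [[0, 0, 0, -6, 0], [0, 0, 0, -6, 0], [0, 0, -31, 0, 0], [0, 0, -31, 0, 0], [0, 0, 0, 0, 0], [0, 0, 0, 5, 0], [0, 0, 0, 4.5, 0], [0, 0, 0, 0, 0], [0, 0, 0, 0, 0], [0, 0, 0, 0, 0]],
])

```text
t: 7.1
position: [0.504, 0.0539, 0.0925]
orientation: [3.125, 0.325, 0.0]
ft_force: [0.4, 0.5, -0.8]
width: 0.0001
```

```bash
python3 - <<'E'
from st import *
st()
E
```

```text
t 7.1 p [0.504  0.0539 0.0925] F [ 0.4319  0.4516 -0.7639] w 6.988963279667001e-05 q [-0.0519  0.2927 -0.3991  0.8788 -0.0001  2.8827]
tool y deg -78.13541579992595 z [ 0.0002 -0.0001 -1.    ]
1 mm [-0.9102 61.7497  2.0557]
2 mm [-0.859  -0.2646  2.0467]
3 mm [ -0.9057 -62.2995   2.0377]
4 mm [  -0.8751 -124.216     2.0288]
```

Emit:
play_rows([
  [[0, 0, 0, 1, 0], [0, 0, 0, 0.5, 0], [0, 0, 0, 0, 0], [0, 0, 0, 0, 0]],
])

```text
t: 7.6
position: [0.5039, 0.0542, 0.091]
orientation: [3.125, 0.325, 0.0]
ft_force: [0.2, -0.4, 0.2]
width: -0.0
```

Emit:
play_rows([
  [[0, 0, 0, 0.5, 0], [0, 0, 0, 0, 0], [0, 0, 0, 0, 0]],
])

```text
t: 7.98
position: [0.5039, 0.0542, 0.0906]
orientation: [3.125, 0.325, 0.0]
ft_force: [0.1, 0.7, 1.4]
width: -0.0001
```

Emit:
play_rows([
  [[0, 0, 0, 0.5, 0], [0, 0, 0, 0, 0], [0, 0, 0, 0, 0]],
])

```text
t: 8.35
position: [0.5039, 0.0542, 0.0906]
orientation: [3.125, 0.325, 0.001]
ft_force: [-1.6, 0.2, 6.2]
width: -0.0001
```

Cap 2 is rigid too: 6.2 N with no movement. On to cap 3.

Emit:
play_rows([
  [[0, 0, 0, -6, 0], [0, 0, 0, -6, 0], [0, 0, -31, 0, 0], [0, 0, -31, 0, 0], [0, 0, 0, 0, 0], [0, 0, 0, 5, 0], [0, 0, 0, 5, 0], [0, 0, 0, 0.5, 0], [0, 0, 0, 0, 0], [0, 0, 0, 0, 0]],
])

```text
t: 9.6
position: [0.4912, 0.1146, 0.0916]
orientation: [3.125, 0.325, 0.0]
ft_force: [-0.3, 0.1, 0.5]
width: -0.0004
```

```bash
python3 - <<'E'
from st import *
st()
E
```

```text
t 9.6 p [0.4912 0.1146 0.0916] F [-0.2787  0.055   0.4808] w -0.00035247798795210865 q [ 0.07    0.2896 -0.4064  0.8747 -0.0001  3.0045]
tool y deg -78.135807048015 z [ 0.0002 -0.0001 -1.    ]
1 mm [ -0.9131 123.7665   1.0673]
2 mm [-0.8623 61.7521  1.061 ]
3 mm [-0.9094 -0.2828  1.0547]
4 mm [ -0.8792 -62.1992   1.0485]
```

Emit:
play_rows([
  [[0, 0, 0, 0.5, 0], [0, 0, 0, 0, 0], [0, 0, 0, 0, 0]],
])

```text
t: 9.98
position: [0.4911, 0.1149, 0.091]
orientation: [3.125, 0.325, 0.0]
ft_force: [0.4, 0.3, 0.3]
width: 0.0001
```

Emit:
play_rows([
  [[0, 0, 0, 0.5, 0], [0, 0, 0, 0, 0], [0, 0, 0, 0, 0]],
])

```text
t: 10.35
position: [0.4911, 0.1149, 0.0906]
orientation: [3.125, 0.325, 0.0]
ft_force: [-0.1, -0.3, 1.5]
width: -0.0002
```

Emit:
play_rows([
  [[0, 0, 0, 0.5, 0], [0, 0, 0, 0, 0], [0, 0, 0, 0, 0]],
])

```text
t: 10.72
position: [0.4911, 0.1149, 0.0906]
orientation: [3.125, 0.325, 0.001]
ft_force: [-1.5, 0.2, 5.5]
width: -0.0003
```

Cap 3 is rigid (5.5 N, no movement), so the push-catch must be cap 4, which I'll still check by feel. Joint 6 is close to its limit at 3.0 rad, so I'll turn the tool back 12° while lifted, then go across.

Emit:
play_rows([
  [[0, 0, 0, -6, 0], [0, 0, 0, -12, 0], [0, 0, 0, -12, 0], [0, 0, 0, 0, -6], [0, 0, 0, 0, -6], [0, 6.5, -30.3, 0, 0], [0, 6.4, -30.3, 0, 0], [0, 0, 0, 0, 0], [0, 0, 0, 0, 0], [0, 0, 0, 0, 0]],
])

```text
t: 11.98
position: [0.4786, 0.1748, 0.1202]
orientation: [3.074, 0.649, 0.0]
ft_force: [-0.0, -0.2, -0.3]
width: 0.0
```

```bash
python3 - <<'E'
from st import *
from rig import read_camera
st()
c=read_camera('wrist'); cv2.imwrite('pics/w4.png',c['image'][:,:,::-1])
c=read_camera('scene'); cv2.imwrite('pics/s4.png',cv2.resize(c['image'][120:320,270:500,::-1],None,fx=3,fy=3,interpolation=cv2.INTER_CUBIC))
E
```

```text
t 11.975 p [0.4786 0.1748 0.1202] F [-0.0348 -0.2364 -0.3474] w 2.6506763535754547e-05 q [ 0.1927  0.2699 -0.3538  0.9468 -0.0003  2.9183]
tool y deg -66.16633000277065 z [ 0.0003 -0.0002 -1.    ]
1 mm [-39.3483 181.0286  29.7493]
2 mm [-26.4374 120.3731  29.7302]
3 mm [-13.618   59.6772  29.711 ]
4 mm [-0.7476 -0.8868 29.6919]
```

View pics/w4.png

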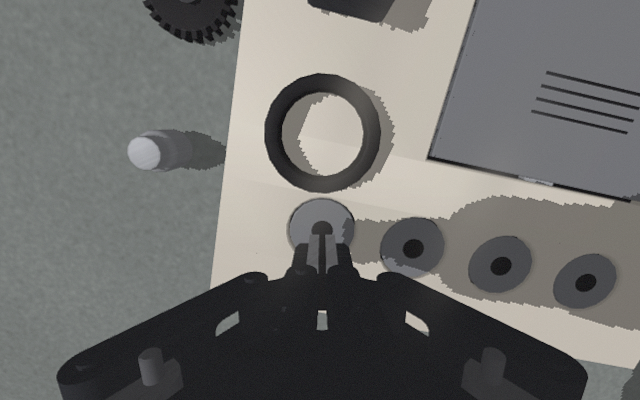

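View pics/s4.png

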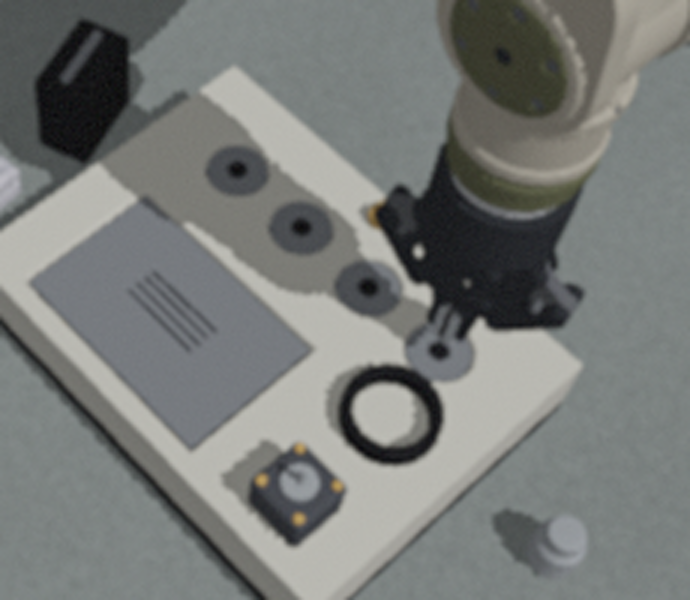

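The fingertips are above cap 4, around (322,228) in the wrist view, and the ring at (322,132) lies clear ahead of them. Descending.

Emit:
play_rows([
  [[0, 0, 0, 12, 0], [0, 0, 0, 11, 0], [0, 0, 0, 5.5, 0], [0, 0, 0, 0.3, 0], [0, 0, 0, 0, 0], [0, 0, 0, 0, 0]],
])

```text
t: 12.82
position: [0.4786, 0.1756, 0.0915]
orientation: [3.073, 0.65, 0.001]
ft_force: [0.1, 0.4, 0.2]
width: 0.0002
```

Emit:
play_rows([
  [[0, 0, 0, 0.5, 0], [0, 0, 0, 0, 0], [0, 0, 0, 0, 0]],
])

```text
t: 13.2
position: [0.4784, 0.1755, 0.0907]
orientation: [3.074, 0.65, 0.0]
ft_force: [0.9, 0.1, 0.7]
width: -0.0002
```

Emit:
play_rows([
  [[0, 0, 0, 0.5, 0], [0, 0, 0, 0, 0], [0, 0, 0, 0, 0]],
])

```text
t: 13.58
position: [0.4784, 0.1755, 0.0902]
orientation: [3.074, 0.65, 0.0]
ft_force: [-0.5, 0.1, 1.8]
width: 0.0
```

Emit:
play_rows([
  [[0, 0, 0, 0.5, 0], [0, 0, 0, 0, 0], [0, 0, 0, 0, 0]],
])

```text
t: 13.95
position: [0.4784, 0.1755, 0.0897]
orientation: [3.074, 0.65, 0.0]
ft_force: [-0.5, -0.1, 1.8]
width: -0.0004
```

Cap 4 gives: the force stays at about 1.8 N while the tip follows the command. I'll press to about 4 mm.

Emit:
play_rows([
  [[0, 0, 0, 1, 0], [0, 0, 0, 1, 0], [0, 0, 0, 0.5, 0], [0, 0, 0, 0, 0], [0, 0, 0, 0, 0]],
])

```text
t: 14.58
position: [0.4784, 0.1755, 0.0872]
orientation: [3.073, 0.65, 0.0]
ft_force: [0.7, -0.1, 1.5]
width: 0.0004
```

```bash
python3 - <<'E'
from rig import read_camera
import cv2
c=read_camera('scene'); cv2.imwrite('pics/s5.png',cv2.resize(c['image'][120:320,270:500,::-1],None,fx=3,fy=3,interpolation=cv2.INTER_CUBIC))
E
```

```text
(no output)
```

View pics/s5.png

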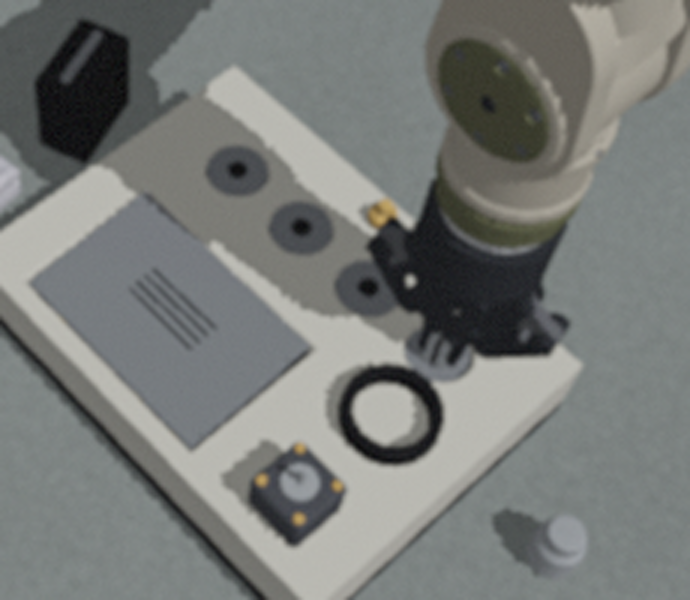

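The door still looks shut at (165,320) in this crop. I'll hold still and read again.

Emit:
play_rows([
  [[0, 0, 0, 0, 0], [0, 0, 0, 0, 0], [0, 0, 0, 0, 0], [0, 0, 0, 0, 0]],
])

```text
t: 15.12
position: [0.4784, 0.1755, 0.0872]
orientation: [3.073, 0.65, 0.0]
ft_force: [0.5, -0.9, 2.1]
width: 0.0004
```

```bash
python3 - <<'E'
from rig import read_camera,get_obs
import cv2
for i in range(5):
    o=get_obs(); print(o['t'],o['position'],o['ft_force'])
    c=read_camera('scene')
cv2.imwrite('pics/s6.png',cv2.resize(c['image'][120:320,270:500,::-1],None,fx=3,fy=3,interpolation=cv2.INTER_CUBIC))
c=read_camera('wrist'); cv2.imwrite('pics/w6.png',c['image'][:,:,::-1])
E
```

```text
15.125 [0.47837632 0.17546892 0.08718793] [ 0.52324185 -0.91548833  2.12404799]
15.175 [0.47840716 0.17546001 0.08717656] [ 0.02946704 -0.49508149  2.71232325]
15.225 [0.47840308 0.1754667  0.0872052 ] [-0.15116233  0.12945417  2.93438572]
15.275 [0.47838712 0.17547578 0.08718613] [ 0.28461661 -0.02043577  1.11040531]
15.325 [0.47838405 0.17548297 0.08719145] [ 0.32157762 -0.26896518  2.76872114]
```

View pics/s6.png

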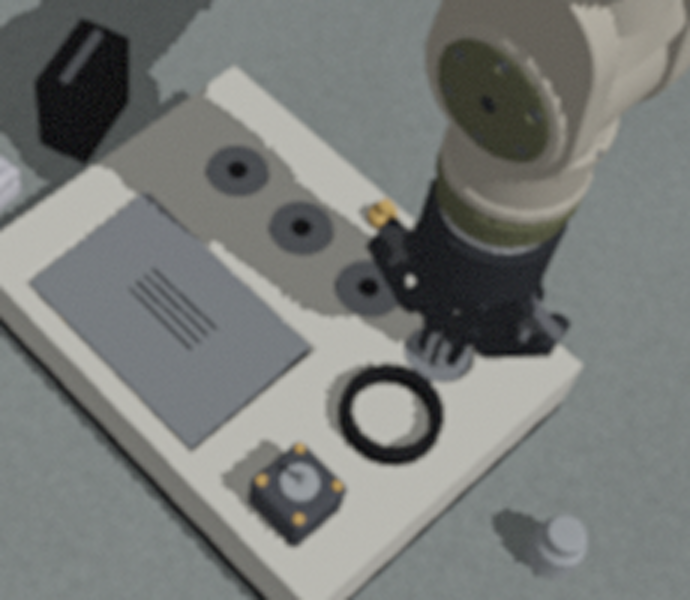

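View pics/w6.png

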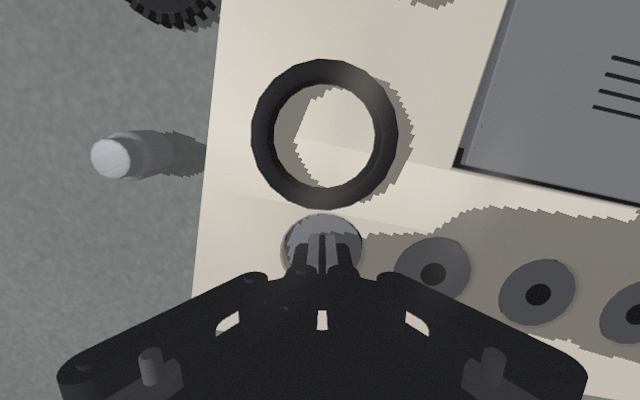

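The averaged force is about 2.3 N and the door is still shut, so the cap isn't in far enough. I'll press a little further.

Emit:
play_rows([
  [[0, 0, 0, 0.5, 0], [0, 0, 0, 0, 0], [0, 0, 0, 0, 0]],
])

```text
t: 15.8
position: [0.4784, 0.1755, 0.0867]
orientation: [3.073, 0.65, 0.0]
ft_force: [-0.2, 0.3, 3.1]
width: 0.0001
```

```bash
cat > f.py <<'E'
from rig import read_camera,get_obs
import cv2,sys,numpy as np
F=[]
for i in range(6):
    o=get_obs(); F.append(np.r_[o['position'],o['ft_force']])
    c=read_camera('scene')
print(o['t'],np.round(np.mean(F,0),4))
cv2.imwrite(sys.argv[1],cv2.resize(c['image'][120:320,270:500,::-1],None,fx=2.5,fy=2.5,interpolation=cv2.INTER_CUBIC))
E
python3 f.py pics/s7.png
```

```text
16.05 [0.4784 0.1755 0.0867 0.1066 0.1947 2.8598]
```

View pics/s7.png

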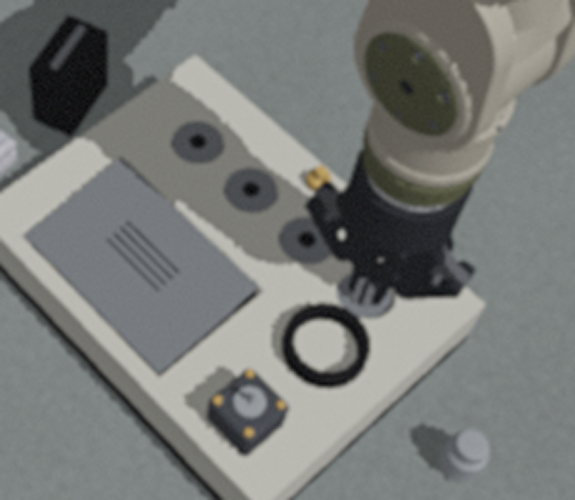

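The force is 2.9 N, which puts the cap about 2 mm in if the stated spring is right. The release is at about 2.5 mm, so I'll press 1 mm more.

Emit:
play_rows([
  [[0, 0, 0, 0.5, 0], [0, 0, 0, 0.5, 0], [0, 0, 0, 0, 0], [0, 0, 0, 0, 0]],
])

```text
t: 16.6
position: [0.4784, 0.1755, 0.0858]
orientation: [3.073, 0.65, 0.0]
ft_force: [-1.2, -0.1, 5.6]
width: -0.0002
```

```bash
python3 f.py pics/s8.png
```

```text
16.85 [ 0.4784  0.1755  0.0858 -0.4492 -0.0765  5.2918]
```

View pics/s8.png

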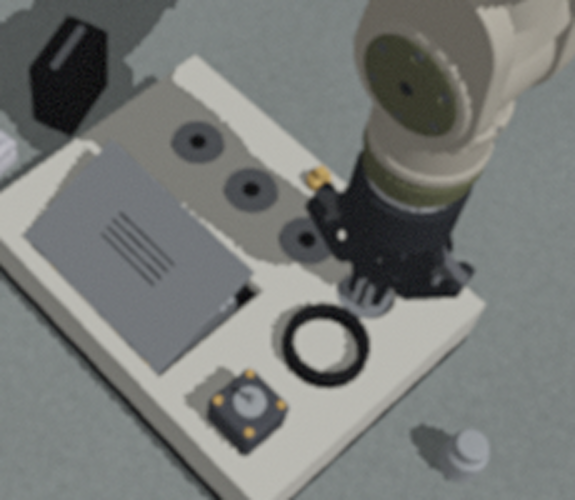

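The door's free edge is lifting at (240,290). I'll hold briefly, draw straight up and look again.

Emit:
play_rows([
  [[0, 0, 0, 0, 0], [0, 0, 0, 0, 0], [0, 0, 0, 0, 0], [0, 0, 0, 0, 0], [0, 0, 0, -3, 0], [0, 0, 0, -6, 0], [0, 0, 0, -10, 0], [0, 0, 0, -20, 0], [0, 0, 0, -30, 0], [0, -20, 0, -30, 0], [0, -40, 0, -20, 0], [0, 0, 0, 0, 0], [0, 0, 0, 0, 0], [0, 0, 0, 0, 0], [0, 0, 0, 0, 0], [0, 0, 0, 0, 0]],
])

```text
t: 18.9
position: [0.4235, 0.1512, 0.2041]
orientation: [3.074, 0.65, -0.002]
ft_force: [1.1, 0.4, 0.2]
width: -0.0001
```

```bash
python3 f.py pics/s9.png; python3 - <<'E'
from rig import read_camera
import cv2
c=read_camera('top'); cv2.imwrite('pics/t9.png',cv2.resize(c['image'][130:300,160:430,::-1],None,fx=2.9,fy=2.9,interpolation=cv2.INTER_CUBIC))
c=read_camera('wrist'); cv2.imwrite('pics/w9.png',c['image'][:,:,::-1])
E
```

```text
19.15 [ 0.4235  0.1512  0.2044 -0.1236  0.1197 -0.063 ]
```

View pics/s9.png

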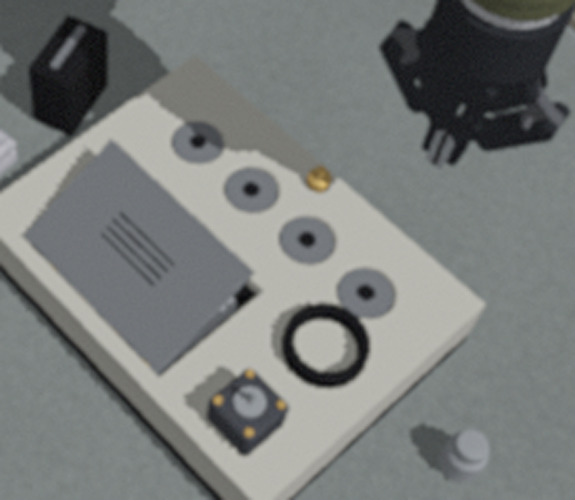

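View pics/t9.png

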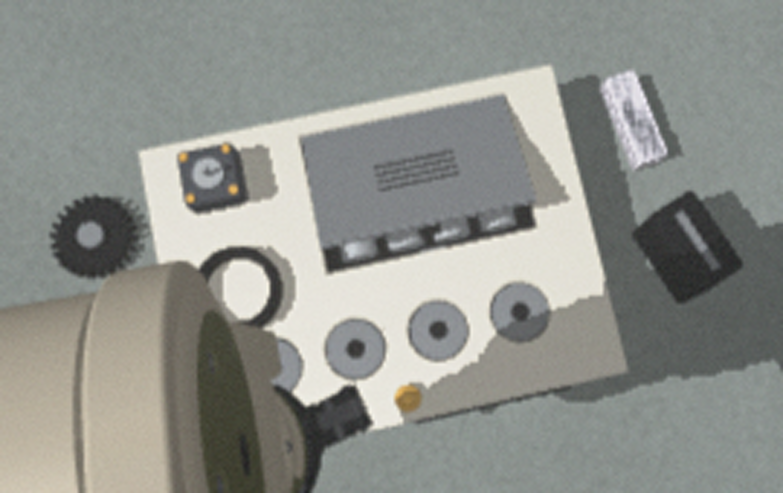

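View pics/w9.png

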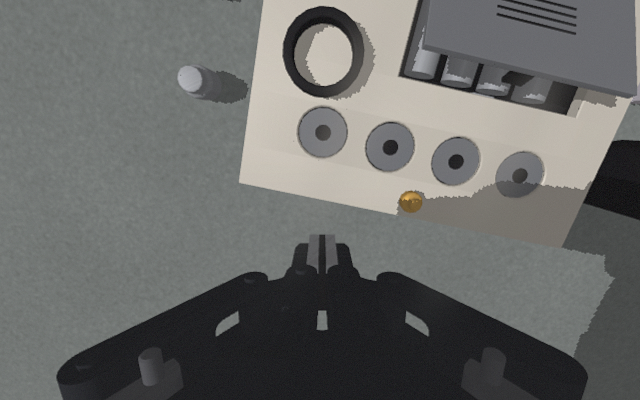

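In all three views the door is up with the batteries visible, cap 4 looks level with its neighbours, and the bystanders are where they were. I'll triangulate the door's near corners: in the top crop (327,247) and (532,203), in the scene crop (252,272) and (112,142).

```bash
python3 - <<'E'
from h import *
un=lambda p,s,o:(np.array(p)+.5)/s-.5+np.array(o)
X=tri(un([(327,247),(532,203)],2.9,(160,130)),un([(252,272),(112,142)],2.5,(270,120)));print(X.round(4),np.linalg.norm(X[1]-X[0]))
th=.207;print('rel case',((X[:,:2]-[.5554,.0967])@np.array([[np.cos(th),-np.sin(th)],[np.sin(th),np.cos(th)]])).round(4))
from rig import read_camera
a=read_camera('wrist')['image'][:,:,::-1]; cv2.imwrite('pics/w10.png',cv2.resize(a[80:220,270:570],None,fx=2.6,fy=2.6,interpolation=cv2.INTER_CUBIC))
E
```

```text
[[ 0.5586  0.1331  0.1053]
 [ 0.5906 -0.0157  0.1079]] 0.15218657070352268
rel case [[ 0.0106  0.035 ]
 [ 0.0113 -0.1172]]
```

View pics/w10.png

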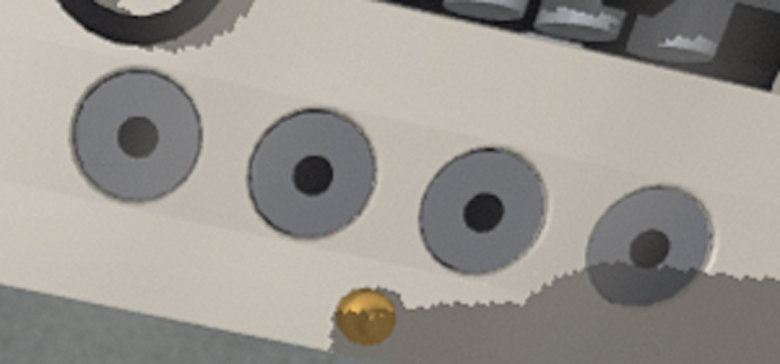

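Cap 4 (left, at (138,137)) sits flush like its neighbours. The door edge is at about z = 0.107, 11 mm back from its shut position, which matches the stop at 0.45 rad. Handing in.

```bash
python3 -c "
from rig import hand_in,get_obs
o=get_obs();print(o['t'],o['ft_force'],abs(o['joint_vel']).max());print(hand_in())"
```

```text
19.35 [-0.24984734  0.4816023   0.00948432] 0.0030111558224416063
the job is handed in; nothing more can be done
None
```

The battery door is open: cap 4 was the push-catch, and pressing it with the shut fingertips released the door. I handed the job in at 19.35 s.

- **Finding the cap:** caps 1, 2 and 3 did not give under about 5.5–6 N. Cap 4 gave under about 2–3 N. The door came up once I had moved the tip about 4.8 mm past first contact, with the force at 5.3 N. I then drew back up and away.
- **Last checks:** the door stands up in all three views, and cap 4 is back level with its neighbours. The parts standing on and around the base look where they were, and the arm was still with no force on it.
- **What disagreed:**
    - **Door height:** the door's near edge measured about 37 mm above the panel, against 45 mm in the text. I put this down to reading blurred corners, because the edge's 11 mm setback matches the fully open angle.
    - **Cap travel:** the door was still shut after about 3.9 mm of tip travel, when the text says it lets go at about 2.5 mm. The force there was 2.9 N, which by the stated spring means the cap was only about 2 mm in. I did not find out why.

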